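Roll a two-digit batch counter back to zero under its splash guard

TASK

Reset the dark grey batch counter to zero before the next pour: roll both white thumbwheels up (front side upward) by pushing their ridges with a fingertip, reaching in at a slant because of the clear splash guard above, until the single broad ridge of each wheel has clicked home in line with the fixed index bar on the centre post. Do not force the wheels, and do not disturb the glue bottle, jar and cup beside the counter.

Things in the scene. Friction and masses are not known exactly. Their poses are not given: they have to be found in the camera images.
- counter: Dark grey bench counter, fixed, 155 (x) x 215 (y) x 229 mm high; origin: axle centre projected onto the table; -x is its front, +y its left. Solid foot 79 mm high, x -62 to 95 mm. Axle along y at x 0, z 135. Back housing from x 56 mm, up to z 226. Side cheeks: inner faces y +-95 mm, x -10 to 60, up to z 154. Two white thumbwheels at y +45 (tens) and -45 mm (units).
- guard_lip (a point): Middle of the front edge of the clear flat splash guard (counter frame x -38, z 222 mm); the lip is 8 mm high, the guard 4 mm, underside z 220, full width, back to the housing. It keeps a vertical tool off the wheels; a tool with fingers pointing forward and down, 28 to 42 degrees from vertical, passes in front of the lip to the front upper quarter of the wheels.
- index (a point): Outer edge of the fixed index bar on the 14 mm wide centre post (radius 34 mm) between the wheels: a 10 mm thick radial bar, 50 mm from the axle, 67.5 degrees above the front horizontal.
- tens_wheel (a joint): Angle of the left (+y) thumbwheel, rad: 0 = broad ridge in line with the index bar; grows as the wheel's front goes up and its top goes back. Stops at -2.75 and +1.2; starts at -2.5 to -0.6 (one to three clicks short). A sprung detent holds it every 0.785 rad; rolling takes about 6 N at a ridge, and past half way it snaps on to the next click by itself and stays there.
- units_wheel (a joint): The same for the right (-y) thumbwheel, which is alike and turns independently. At rest the ridges of both wheels stand 67.5, 22.5, -22.5, ... degrees above the front horizontal; a closed fingertip (up to about 25 mm) fits the gap under the 22.5 degree ridge and pushes that ridge up and back by one step.
- tens_ridge (a point): Middle of the outer edge of the tens wheel's broad ridge, 50 mm from the axle; turns with the wheel.
- units_ridge (a point): Middle of the outer edge of the units wheel's broad ridge, 50 mm from the axle; turns with the wheel.
- tens_hub (a point): Centre of the tens wheel on the axle (fixed). The wheel: 28 mm wide, core radius 36 mm, eight radial ridges 45 degrees apart reaching radius 50 mm: seven 5 mm thick, one broad, 12 mm.
- units_hub (a point): Centre of the units wheel on the axle (fixed). The wheel: 28 mm wide, core radius 36 mm, eight radial ridges 45 degrees apart reaching radius 50 mm: seven 5 mm thick, one broad, 12 mm.
- glue_bottle: Loose upright yellow squeeze bottle with a red cap, 43x56x152 mm, bystander; origin at the centre of its underside.
- paint_jar: Loose paint jar with a white lid and pink bands, 54x54x62 mm, bystander; origin at the centre of its underside.
- empty_cup: Loose empty white cup, 56x56x58 mm, bystander; origin at the centre of its underside.

How it is judged (in metres and radians):
At the end, for the whole second after the job is handed in: Both wheels stand still at zero: the broad ridge of each within 0.12 rad (about 6 mm at the ridge) of the index bar (value of joint tens_wheel between -0.12 and 0.12 rad and value of joint units_wheel between -0.12 and 0.12 rad and velocity of joint tens_wheel between -0.1 and 0.1 rad/s and velocity of joint units_wheel between -0.1 and 0.1 rad/s); the robot touches nothing.
It fails at once if the counter or its wheels are forced: the robot presses on them with more than 60 N (contact force between any of the arm, the fingers and counter above 60 N).
It fails at once if the glue bottle, the paint jar or the empty cup is moved more than 25 mm (distance of any of glue_bottle, paint_jar, empty_cup from where it was at the start of the episode above 0.025 m).
It also fails if it takes over 67 s, if anything falls off the work surface, if the arm or the gripper's body presses on something with over 40 N, if the wrist force passes 120 N, or if a joint passes its speed limit or range.

ROBOT

A 6-joint arm with a two-finger parallel gripper is mounted at the origin on a cart in front of the work surface, level with it; the furniture and walls round the work are solid. World frame = base frame: x ahead of the robot, y to its left, z up, the work surface at z = 0. Lengths are in mm, angles in rad, forces in N, time in s.
With the tool pointing down it reaches from about 350 to 775 mm from the base axis. Payload 7.3 kg.
Tool frame: the origin (TCP) lies at the very end of the fingers, on their centre line; the grasp point (between the pads) lies 19 mm behind it; z points along the fingers, y is the line along which they close (so a half turn about z gives the same grasp; the last joint's range is limited). The gripper opens to 92 mm and grips with 3 to 60 N. Pads are 19 mm wide; open, the fingers measure 130 mm over their backs; the gripper's body (75 mm by 190 mm) begins 47 mm behind the grasp point.
Start: joints at [-0.146, 0.342, 1.524, -0, 1.275, -0.146], TCP at [525.019, 0.019, 226.741] pointing down, gripper open.
Joint ranges: [-2.53, 2.53], [-0.77, 2.02], [0.04, 2.7], [-1, 4.14], [0.28, 2.66], [-3.11, 3.11]. Speed limits (rad/s): [2.57, 2.57, 3.14, 3.14, 3.14, 3.14].

INTERFACE

Orientations are given as [roll, pitch, yaw] about the fixed x, y, z axes, in that order (R = Rz(yaw) Ry(pitch) Rx(roll)).
In Python, from plant import bot gives the robot as it stands.
- The arm moves only by the tool apply_moves, never from a script. Its argument "motion" is text: rows parted by semicolons, each of 4 numbers parted by spaces: the shift along the tool's x, y, z in m, then the turn about the tool's z in degrees. A call has 1 to 8 rows; each row shifts and turns the commanded pose from where the row before left it, along the tool's axes as they then stand; what a row does not reach is not made up. A row lasts 1/8 s, in which the tool goes at most 62.5 mm and 10.7 degrees, less where a joint would pass 70% of its speed; a pose out of reach is approached as far as the arm can. A call with a gripper value outside its range is refused whole. "fingers" is the opening, from -1 (shut) to 1 (fully open), set as the call begins (left out, the last holds). The fingers move at their own pace and stop on an object; the grip force is fixed at half the most. Time passes only in rows, so rows that do not move let the fingers close. It gives the time, the measured TCP pose, the force, the opening and the grip force at its end, in the units of the state.
- bot.get_obs(): the state, without advancing time (a new reading comes with each control period).
- bot.capture(name): name is "scene" or "side" or "wrist"; returns a dict with "img" (420x560x3 uint8, blue, green, red), "range_z" (420x560 float32, mm along the optical axis (not along the pixel's ray), 0 where there is no reading), "fx", "fy", "cx", "cy" (pixels), "D" ([k1, k2, p1, p2, k3] as OpenCV has them; the pictures are not rectified), "world_from_camera" (4x4, takes a point from camera to world coordinates); the wrist camera has in their place "mount" (4x4, takes a point from camera to tool coordinates, whose origin is the TCP and whose axes are the flange's). Camera axes: x right, y down, z forward; pixel columns grow to the right and rows downward; lengths in mm; the calibration is good to about 2 mm. A picture is of the moment at which its call begins: read the wrist's pose just before it.
- bot.close_job(): hands the job in; it is judged then, once.
Trained networks look in a picture, given as the dict that the camera call returned (one of the last four; its "shot" number tells which), for a name from the list of things; names that differ only in an ending like _2 or _b are one class to them, and where a whole thing is asked for, a point or a joint stands for the part that bears it (a point fixed in the world has none). Each returns a list of dicts, best first, with "p" (0 to 1); they miss things now and then, are a little off and sometimes report something else, mostly with a low value. They report only what shows in the picture. A call takes as long as a camera call.
- bot.cut_out(picture, thing): "pixels" (420x560 bool, what is visible of it) and "point" ([column, row] in pixels, amid what is visible of it).
The state is a dict: "time": time; "joint_positions": joint angles; "dq": joint speeds; "tau": joint torques, N m; "tool_pos": TCP position; "tcp_rot": TCP orientation; "contact_force": force on the tool from outside, world axes, zero at the start; "moment": the same for the moment, N m; "grip_width": finger opening in mm; "finger_force": force on a finger pad.
Only numpy, scipy, OpenCV 4.12 (cv2) and the standard library are available. Lean on these libraries where they do the work, as an engineer would, in place of code of your own. Each camera call takes 0.05 s, during which the arm holds its last target. There are 200 camera calls.

## Working session

There is one attempt and no reset: what is moved stays moved. The work goes in short steps, Python scripts to look and compute and a tool call to move; the robot and the scene stay as the last step left them, time stands still between calls to the robot, and variables do not carry over. Pictures are saved under pics/ and viewed, at most 10 in all, crops included, and the job is handed in when it is done.

Besides the shell and the picture viewer there is one more tool, called after "Request:" as name(argument=value, ...), one argument or row to a line, values as JSON. apply_moves: Moves the arm, as the interface text tells. Its arguments: {"type":"object","properties":{"motion":{"type":"string"},"fingers":{"type":"number"}},"required":["motion"]}

```bash
ls; mkdir -p pics
cat > h.py <<'E'
import numpy as np, cv2
from plant import bot
from scipy.spatial.transform import Rotation as R
def T_tool(o):
    T=np.eye(4);T[:3,:3]=R.from_euler('xyz',o['tcp_rot']).as_matrix();T[:3,3]=o['tool_pos'];return T
def cap(n):
    o=bot.get_obs();c=bot.capture(n)
    c['W']=c['world_from_camera'] if n!='wrist' else T_tool(o)@np.array(c['mount'])
    c['W']=np.array(c['W']);return c
def cloud(c,mask):
    v,u=np.nonzero(mask&(c['range_z']>0));z=c['range_z'][v,u]
    K=np.array([[c['fx'],0,c['cx']],[0,c['fy'],c['cy']],[0,0,1]])
    n=cv2.undistortPoints(np.stack([u,v],1).astype(float)[:,None],K,np.array(c['D']))[:,0]
    P=np.c_[n*z[:,None],z,np.ones(len(z))]
    return (P@c['W'].T)[:,:3]
def proj(c,P):
    M=np.linalg.inv(c['W']);K=np.array([[c['fx'],0,c['cx']],[0,c['fy'],c['cy']],[0,0,1]])
    return cv2.projectPoints(np.array(P,float),cv2.Rodrigues(M[:3,:3])[0],M[:3,3],K,np.array(c['D']))[0][:,0]
E
python3 - <<'E'
from h import *
o=bot.get_obs();print(o)
for n in ['scene','side']:
    c=cap(n);cv2.imwrite(f'pics/{n}0.png',c['img']);print(n,c['W'].round(2).tolist())
    for t in ['counter','tens_wheel','units_wheel','tens_ridge','units_ridge','glue_bottle','paint_jar','empty_cup','guard_lip','index']:
        try: r=bot.cut_out(c,t)
        except Exception as e: print(t,e);continue
        for d in r[:2]:
            p=cloud(c,np.array(d['pixels']))
            print(t,round(d['p'],2),np.round(d['point']),len(p),np.percentile(p,[2,50,98],axis=0).round(0).tolist() if len(p) else '')
E
```

```text
pics
{'time': 0.0, 'joint_positions': array([-1.45980458e-01,  3.42733824e-01,  1.52504564e+00, -2.83802563e-05,
        1.27537163e+00, -1.46005775e-01]), 'dq': array([-0.00181808,  0.00057449, -0.00105775,  0.00032768, -0.0004202 ,
        0.00077758]), 'tau': array([ 7.61924657e-04, -4.31245601e+01, -2.44219762e+01,  7.17750052e-02,
        5.59406646e-02, -1.04314388e-04]), 'tool_pos': array([5.24586302e+02, 8.46133865e-02, 2.26029206e+02]), 'tcp_rot': array([-3.14004685e+00, -1.99884165e-04,  1.57082977e+00]), 'contact_force': array([ 0.39175091, -0.45478719, -0.45944864]), 'moment': array([ 0.01201895,  0.02889419, -0.02353458]), 'finger_force': 0.0, 'grip_width': 91.64404481289188}
scene [[0.55, -0.4, 0.73, -279.75], [-0.83, -0.25, 0.49, -658.5], [-0.01, -0.88, -0.48, 755.34], [0.0, 0.0, 0.0, 1.0]]
counter 0.92 [315. 238.] 10713 [[537.0, -252.0, 13.0], [597.0, -175.0, 132.0], [688.0, -35.0, 228.0]]
tens_wheel 0.81 [288. 224.] 720 [[566.0, -125.0, 95.0], [595.0, -97.0, 147.0], [660.0, -72.0, 182.0]]
units_wheel 0.8 [319. 235.] 823 [[556.0, -197.0, 95.0], [584.0, -187.0, 149.0],
[... 1667 characters left out ...]
]]
glue_bottle 0.65 [329. 190.] 137 [[577.0, -389.0, 1.0], [585.0, -370.0, 28.0], [605.0, -360.0, 62.0]]
glue_bottle 0.63 [243. 243.] 760 [[637.0, 27.0, 6.0], [657.0, 45.0, 73.0], [689.0, 53.0, 147.0]]
paint_jar 0.74 [327. 194.] 162 [[463.0, -387.0, -1.0], [585.0, -369.0, 28.0], [607.0, 9.0, 244.0]]
empty_cup 0.6 [336. 202.] 345 [[499.0, -437.0, -2.0], [522.0, -302.0, 37.0], [576.0, -283.0, 59.0]]
empty_cup 0.55 [282. 203.] 573 [[570.0, -101.0, 98.0], [602.0, -76.0, 145.0], [658.0, -67.0, 176.0]]
guard_lip 0.62 [279. 210.] 5612 [[539.0, -223.0, 8.0], [605.0, -71.0, 116.0], [709.0, -19.0, 229.0]]
index 0.79 [280. 208.] 5492 [[539.0, -219.0, 10.0], [606.0, -71.0, 116.0], [709.0, -20.0, 228.0]]
```

Run:
```python
from h import *
P=[]
ims=[]
for n in ['scene','side']:
    c=cap(n)
    d=bot.cut_out(c,'counter')[0]
    m=cv2.erode(np.array(d['pixels']).astype(np.uint8),np.ones((3,3)))>0
    p=cloud(c,m);P.append(p)
    x,y=np.round(d['point']).astype(int)
    im=cv2.resize(c['img'][y-70:y+80,x-75:x+75],(400,400),interpolation=cv2.INTER_CUBIC);ims.append(im)
cv2.imwrite('pics/a.png',np.hstack(ims))
np.savez('pc.npz',*P)
# yaw/pos by min-area rectangle of low points, and front line
for p in P:
    f=p[(p[:,2]>8)&(p[:,2]<74)]
    r=cv2.minAreaRect(f[:,:2].astype(np.float32));print(len(f),r)
from scipy.optimize import minimize
f=np.vstack([p[(p[:,2]>8)&(p[:,2]<74)] for p in P])
ids=np.r_[[0]*sum((P[0][:,2]>8)&(P[0][:,2]<74)),[1]*sum((P[1][:,2]>8)&(P[1][:,2]<74))]
def res(v,ret=False):
    a=v[2];q=(f[:,:2]-v[:2])@np.array([[np.cos(a),-np.sin(a)],[np.sin(a),np.cos(a)]])
    dx=q[:,0];dy=q[:,1]
    s=np.min([np.hypot(dx+62,np.maximum(abs(dy)-107.5,0)),np.hypot(dy-107.5,np.maximum(abs(dx-16)-79,0)),np.hypot(dy+107.5,np.maximum(abs(dx-16)-79,0))],axis=0)
    if ret:return q,s
    return np.minimum(s,15).mean()
best=min((minimize(res,[x0,-140,a],method='Nelder-Mead') for x0 in (600,620) for a in(-.4,-.2,0,.2,.4)),key=lambda r:r.fun)
print(best.x,np.degrees(best.x[2]),best.fun)
for i in(0,1):
    q,s=res(best.x,True);print(i,np.median(s[ids==i]))
```

```text
2207 ((619.1201782226562, -139.09913635253906), (214.41497802734375, 155.2839813232422), 82.20829010009766)
1255 ((575.6184692382812, -110.59539794921875), (241.94635009765625, 115.29204559326172), 59.07373046875)
[ 6.10249126e+02 -1.34172676e+02 -1.41494759e-01] -8.107052508665022 1.345221042023892
0 0.9910275126207821
1 1.2626022739205496
```

View pics/a.png

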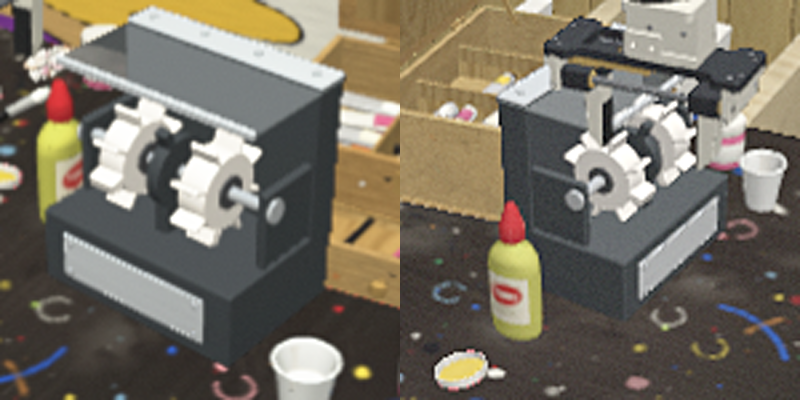

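The pictures show the counter with its guard toward the robot. The bottle is at its left, with the cup and jar at its right. Moves can't tilt the tool directly, but at a joint limit "approached as far as the arm can" might. I'll test this by going straight up in free space, where the wrist limit should lean the tool forward.

Request:
apply_moves(
  motion="0 0 -0.06 0; 0 0 -0.06 0; 0 0 -0.06 0; 0 0 -0.06 0; 0 0 -0.06 0",
  fingers=-1,
)

```text
time: 1.92
tool_pos: [524.4, 0.1, 529.0]
tcp_rot: [3.141, 0.0, 1.571]
contact_force: [1.3, 0.2, 0.1]
grip_width: 47.0
finger_force: 0.0
```

Run:
```python
from h import *
o=bot.get_obs();print(o['joint_positions'].round(3),o['tool_pos'],np.degrees(o['tcp_rot']))
c=bot.capture('wrist');print(np.array(c['mount']).round(2).tolist(),c['fx'])
```

```text
[-0.146  0.332  0.727 -0.     2.082 -0.146] [5.24378280e+02 1.29934980e-01 5.28972731e+02] [1.79940591e+02 9.07181383e-03 9.00042299e+01]
[[-0.0, -0.96, -0.27, 72.03], [1.0, -0.0, -0.0, 0.86], [0.0, -0.27, 0.96, -156.8], [0.0, 0.0, 0.0, 1.0]] 336.1228014542512
```

Request:
apply_moves(
  motion="0 0 -0.06 0; 0 0 -0.06 0; 0 0 -0.06 0; 0 0 -0.06 0; 0 0 -0.06 0",
)

```text
time: 2.6
tool_pos: [434.2, -1.7, 685.2]
tcp_rot: [3.117, -0.01, 1.57]
contact_force: [0.1, 0.6, 0.1]
grip_width: 0.2
finger_force: 0.0
```

Run:
```python
from h import *
o=bot.get_obs();print(o['joint_positions'].round(3),o['tool_pos'],np.degrees(o['tcp_rot']),T_tool(o)[:3,2])
```

```text
[-0.192  0.425  0.036  0.031  2.658 -0.163] [434.16857315  -1.73363977 685.18456869] [178.61186122  -0.57270843  89.95040794] [ 0.02423386  0.00997158 -0.99965658]
```

Request:
apply_moves(
  motion="0 0 -0.06 0; 0 0 -0.06 0; 0 0 -0.06 0; 0 0 -0.06 0",
)

```text
time: 3.1
tool_pos: [371.7, -1.4, 737.7]
tcp_rot: [2.984, 0.004, 1.569]
contact_force: [1.0, -0.9, 0.2]
grip_width: 0.3
finger_force: 0.0
```

Run:
```python
from h import *
o=bot.get_obs();print(o['joint_positions'].round(3),o['tool_pos'],np.degrees(o['tcp_rot']),T_tool(o)[:3,2])
```

```text
[-0.239  0.292  0.037  0.07   2.657 -0.173] [371.6635559   -1.38832005 737.72906588] [170.95927437   0.25770739  89.87451283] [ 0.15712637 -0.00478609 -0.98756691]
```

The tool leans forward as hoped, so I'll continue.

Request:
apply_moves(
  motion="0 0 -0.06 0; 0 0 -0.06 0; 0 0 -0.06 0; 0 0 -0.06 0; 0 0 -0.06 0; 0 0 -0.06 0",
)

```text
time: 3.85
tool_pos: [270.0, 9.0, 800.0]
tcp_rot: [2.782, 0.034, 1.561]
contact_force: [-0.3, -0.2, 0.0]
grip_width: 0.8
finger_force: 0.0
```

Run:
```python
from h import *
o=bot.get_obs();print(o['joint_positions'].round(3),o['tool_pos'],np.degrees(o['tcp_rot']),T_tool(o)[:3,2])
```

```text
[-0.372  0.09   0.037  0.206  2.657 -0.169] [269.97005321   9.02783799 800.01981502] [159.42399531   1.92777109  89.41962913] [ 0.35111256 -0.03505192 -0.93567694]
```

Request:
apply_moves(
  motion="0 0 -0.06 0; 0 0 -0.06 0; 0 0 -0.06 0; 0 0 -0.06 0; 0 0 -0.06 0; 0 0 -0.06 0",
)

```text
time: 4.6
tool_pos: [148.1, 50.9, 834.1]
tcp_rot: [2.618, 0.074, 1.538]
contact_force: [0.2, 1.6, -0.4]
grip_width: 0.6
finger_force: 0.0
```

Run:
```python
from h import *
o=bot.get_obs();print(o['joint_positions'].round(3),o['tool_pos'],np.degrees(o['tcp_rot']),T_tool(o)[:3,2])
```

```text
[-0.02  -0.082  0.037 -0.153  2.657 -0.161] [148.07987844  50.93098652 834.06240658] [149.97967325   4.26579401  88.12282149] [ 0.497929   -0.08075875 -0.86344932]
```

Request:
apply_moves(
  motion="0 0 -0.06 0; 0 0 -0.06 0; 0 0 0.05 0; 0 0 0.06 0; 0 0 0.06 0; 0 0 0.06 0; 0 0 0.06 0",
)

```text
time: 5.48
tool_pos: [207.2, 39.2, 676.9]
tcp_rot: [2.579, 0.092, 1.534]
contact_force: [0.5, 1.0, 1.4]
grip_width: 0.3
finger_force: 0.0
```

Run:
```python
from h import *
o=bot.get_obs();print(o['joint_positions'].round(3),o['tool_pos'],np.degrees(o['tcp_rot']),T_tool(o)[:3].round(3).tolist())
```

```text
[-0.196 -0.495  1.136  0.008  1.931 -0.18 ] [207.2260314   39.19630759 676.88521724] [147.7460462   5.2765221  87.8650416] [[0.037, 0.847, 0.53, 207.226], [0.995, 0.018, -0.098, 39.196], [-0.092, 0.531, -0.842, 676.885]]
```

Request:
apply_moves(
  motion="0 0 0.04 -10.3; 0 0 0.05 -10.3; 0 0 0.05 -10.3; 0 0 0.05 -10.3; 0 0 0.05 -10.3; 0 0 0.05 -10.3; 0 0 0.05 -10.3; 0 0 0.03 -10.3",
)

```text
time: 6.48
tool_pos: [401.7, 4.0, 361.9]
tcp_rot: [-3.113, 0.561, 3.015]
contact_force: [-0.2, 0.9, -0.2]
grip_width: 0.5
finger_force: 0.0
```

```bash
cat >> h.py <<'E'
C0=np.array([610.2,-134.2,0]);YAW=-.1415
def C(): 
    return C0,R.from_euler('z',YAW).as_matrix()
def tipC(o): c,r=C();return (o['tool_pos']-c)@r
def Rc(o): c,r=C();return r.T@T_tool(o)[:3,:3]
def shift(o,target): # counter-frame target -> tool shift mm
    return Rc(o).T@(np.array(target,float)-tipC(o))
E
python3 - <<'E'
from h import *
o=bot.get_obs();print(o['joint_positions'].round(3),o['tool_pos'].round(1),tipC(o).round(1));print(Rc(o).round(3));print(shift(o,[-120,0,230]).round(1))
E
```

```text
[-1.820e-01 -3.010e-01  1.948e+00  1.000e-03  9.330e-01 -1.619e+00] [401.7   4.  361.9] [-225.9  107.4  361.9]
[[-0.846  0.     0.532]
 [-0.012  1.    -0.021]
 [-0.532 -0.024 -0.846]]
[ -18.1 -104.2  170.2]
```

Orientation is now nearly ideal: 32° forward tilt with tool y along counter y. Next is the viewing pose.

Request:
apply_moves(
  motion="0 -0.05 0.05 0; -0.009 -0.05 0.06 0; -0.009 -0.004 0.06 0; 0 0 0 0",
)

```text
time: 6.98
tool_pos: [482.0, -100.0, 241.2]
tcp_rot: [-3.12, 0.554, 3.004]
contact_force: [-0.7, 0.7, 0.5]
grip_width: 0.2
finger_force: 0.0
```

Run:
```python
from h import *
o=bot.get_obs();print(tipC(o).round(1))
c=cap('wrist')
np.save('w.npy',c['W'])
for t in ['tens_wheel','units_wheel','tens_ridge','units_ridge','index','counter']:
    for d in bot.cut_out(c,t)[:2]:
        p=cloud(c,np.array(d['pixels']));cc,r=C();q=(p-cc)@r
        print(t,round(d['p'],2),np.round(d['point']),len(p),np.percentile(q,[2,50,98],axis=0).round(0).tolist() if len(p) else '')
# predicted hub/index/lip pixels
cc,r=C()
pts=np.array([[0,45,135],[0,-45,135],[-19.1,0,181.2],[-38,0,222],[-62,107.5,79],[-62,-107.5,79],[-46,45,154],[-46,-45,154]])
px=proj(c,pts@r.T+cc);print(px.round(0).tolist())
im=c['img'].copy()
for u,v in px: cv2.circle(im,(int(u),int(v)),2,(0,0,255),-1)
x0,y0=int(px[2][0])-140,int(px[:2,1].mean())-130
x0=max(x0,0);y0=max(y0,0);print(x0,y0)
cv2.imwrite('pics/w1.png',cv2.resize(im[y0:y0+200,x0:x0+270],(800,593),interpolation=cv2.INTER_CUBIC))
```

```text
[-131.8   15.8  241.2]
tens_wheel 0.9 [316. 230.] 1641 [[-50.0, 28.0, 94.0], [-36.0, 43.0, 134.0], [-13.0, 58.0, 161.0]]
tens_wheel 0.46 [267. 188.] 25939 [[-62.0, -103.0, 9.0], [-38.0, -2.0, 78.0], [49.0, 101.0, 223.0]]
units_wheel 0.86 [224. 224.] 1858 [[-47.0, -58.0, 92.0], [-35.0, -42.0, 134.0], [-2.0, -29.0, 157.0]]
tens_ridge 0.8 [319. 225.] 1528 [[-49.0, 30.0, 95.0], [-36.0, 43.0, 134.0], [-15.0, 57.0, 161.0]]
units_ridge 0.66 [223. 224.] 1833 [[-47.0, -58.0, 92.0], [-35.0, -42.0, 133.0], [-1.0, -29.0, 156.0]]
index 0.72 [270. 190.] 25625 [[-62.0, -102.0, 11.0], [-38.0, -2.0, 78.0], [47.0, 101.0, 223.0]]
counter 0.69 [269. 189.] 25372 [[-62.0, -102.0, 11.0], [-38.0, -2.0, 78.0], [47.0, 101.0, 223.0]]
[[314.0, 248.0], [225.0, 247.0], [266.0, 277.0], [262.0, 311.0], [379.0, 165.0], [162.0, 163.0], [318.0, 234.0], [215.0, 233.0]]
126 117
```

View pics/w1.png

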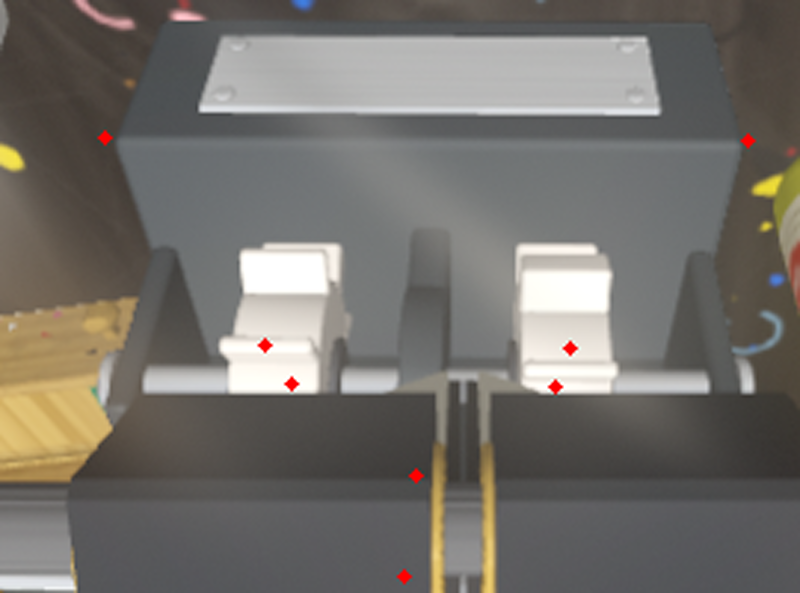

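The picture is upside down relative to the world. The units wheel is at the left, around (224,224), and tens is at the right, around (316,230). The gripper hides the upper ridges, so I'll raise the camera a bit and read the ridges from depth.

Request:
apply_moves(
  motion="-0.014 -0.008 -0.022 0; -0.014 -0.008 -0.022 0; 0 0 0 0",
)

```text
time: 7.7
tool_pos: [481.4, -114.5, 302.6]
tcp_rot: [-3.113, 0.571, 3.011]
contact_force: [1.1, -0.5, -0.1]
grip_width: 0.5
finger_force: 0.0
```

```bash
cat >> h.py <<'E'
def ridges(c,show=True):
    out={}
    for t,y in (('tens_wheel',45),('units_wheel',-45)):
        m=np.array(bot.cut_out(c,t)[0]['pixels']) if 0 else np.ones(c['range_z'].shape,bool)
        cc,r=C();q=(cloud(c,m)-cc)@r
        q=q[(abs(q[:,1]-y)<12)]
        rr=np.hypot(q[:,0],q[:,2]-135);th=np.degrees(np.arctan2(q[:,2]-135,-q[:,0]))
        s=(rr>30)&(rr<56)
        b=np.arange(-60,115,3)
        print(t,[(int(a),int(np.percentile(rr[s&(th>=a)&(th<a+3)],80))) for a in b if (s&(th>=a)&(th<a+3)).sum()>3])
E
python3 - <<'E'
from h import *
o=bot.get_obs();print(tipC(o).round(1))
c=cap('wrist');ridges(c)
cc,r=C()
px=proj(c,np.array([[0,45,135],[0,-45,135],[-19.1,0,181.2]])@r.T+cc);print(px.round(0).tolist())
x0,y0=int(px[2][0])-100,int(px[:2,1].mean())-90
cv2.imwrite('pics/w2.png',cv2.resize(c['img'][y0:y0+150,x0:x0+200],(800,600),interpolation=cv2.INTER_CUBIC))
E
```

```text
[-130.2    1.3  302.6]
tens_wheel [(-21, 50), (-18, 50), (-15, 50), (-12, 50), (-9, 46), (-6, 38), (-3, 35), (0, 35), (3, 35), (6, 35), (9, 35), (12, 35), (15, 35), (18, 35), (24, 48), (27, 49), (30, 49), (33, 39), (36, 35), (39, 35), (42, 35), (45, 36), (48, 35), (51, 35), (54, 35), (57, 35), (60, 35), (63, 35), (66, 35), (69, 43), (72, 49), (75, 49), (99, 35), (102, 35), (105, 35), (108, 35), (111, 35), (114, 41)]
units_wheel [(-60, 44), (-24, 49), (-21, 47), (-18, 40), (-15, 35), (-12, 35), (-9, 36), (-6, 36), (-3, 36), (0, 35), (3, 35), (6, 36), (18, 49), (21, 49), (24, 46), (27, 36), (30, 35), (33, 35), (36, 35), (39, 36), (42, 36), (45, 35), (48, 35), (51, 35), (54, 35), (57, 35), (60, 36), (63, 47), (66, 49), (69, 48), (84, 35), (87, 35), (90, 35), (93, 35), (96, 35), (99, 35), (102, 35), (105, 39), (108, 43), (111, 43)]
[[325.0, 200.0], [245.0, 199.0], [284.0, 220.0]]
```

View pics/w2.png

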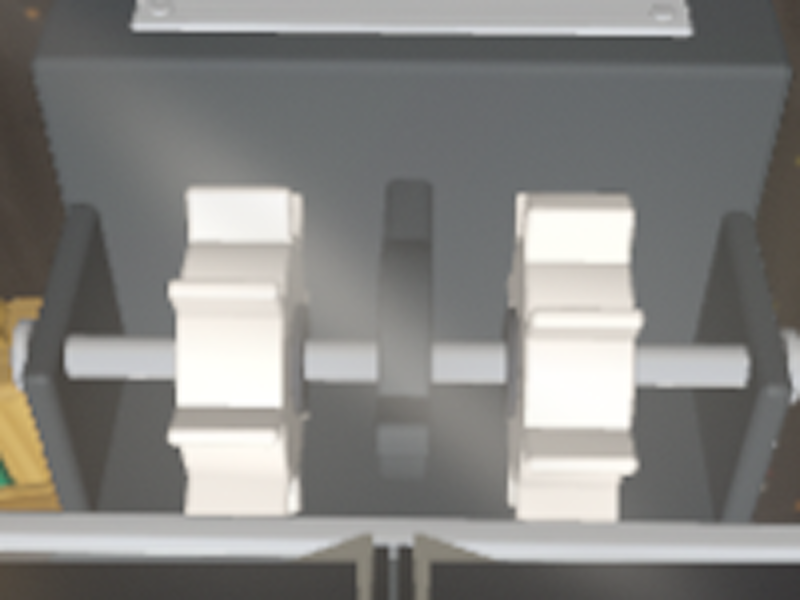

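The picture is clear. On the tens wheel (right), the broad ridge is at about −22.5° (row 235), so it needs two clicks. On the units wheel (left), the ridges at −22.5, 22.5 and 67.5° are all thin, so it needs three. Now the approach to the tens wheel.

```bash
cat >> h.py <<'E'
def nu(o,n,u,y): # tool-frame shift to put tip centre at (n,u) about axle
    r=Rc(o);z=r[[0,2],2];z=z/np.hypot(*z);nn=np.array([-z[1],z[0]])
    p=n*nn+u*z
    return shift(o,[p[0],y,135+p[1]])
def where(o):
    r=Rc(o);z=r[[0,2],2];z=z/np.hypot(*z);nn=np.array([-z[1],z[0]]);t=tipC(o);p=np.array([t[0],t[2]-135]);return round(p@nn,1),round(p@z,1),round(t[1],1)
E
python3 - <<'E'
from h import *
o=bot.get_obs();print(where(o),Rc(o).round(3).tolist(),o['joint_positions'].round(2))
for a in [(-45,-80),(-45,-28),(-19.5,-40)]: print(a,nu(o,*a,44).round(1))
E
```

```text
(np.float64(-21.5), np.float64(-210.2), np.float64(1.8)) [[-0.843, 0.004, 0.537], [-0.009, 1.0, -0.022], [-0.537, -0.023, -0.843]] [-0.5  -0.07  1.94  0.25  0.73 -2.07]
(-45, -80) [ 23.1  45.2 129.2]
(-45, -28) [ 23.1  46.4 181.2]
(-19.5, -40) [ -2.4  45.9 169.2]
```

Request:
apply_moves(
  motion="0.012 0.023 0.03 0; 0.011 0.022 0.04 0; 0 0 0.04 0; 0 0 0.02 0; 0 0 0 0",
)

```text
time: 8.38
tool_pos: [535.3, -78.6, 173.8]
tcp_rot: [-3.117, 0.56, 3.01]
contact_force: [0.1, 0.2, 0.1]
grip_width: 1.0
finger_force: 0.0
```

Run:
```python
from h import *
o=bot.get_obs();print(where(o),nu(o,-45,-28,44).round(1),o['joint_positions'].round(2),o['contact_force'])
c=cap('scene');cc,r=C()
px=proj(c,np.array([[-46,44,150]])@r.T+cc)[0].astype(int)
cv2.imwrite('pics/s2.png',cv2.resize(c['img'][px[1]-60:px[1]+50,px[0]-60:px[0]+70],(709,600),interpolation=cv2.INTER_CUBIC))
```

```text
(np.float64(-48.9), np.float64(-76.4), np.float64(44.5)) [-3.9  0.4 48.4] [-0.34  0.2   2.06  0.25  0.34 -1.98] [0.06028652 0.22136037 0.14573801]
```

View pics/s2.png

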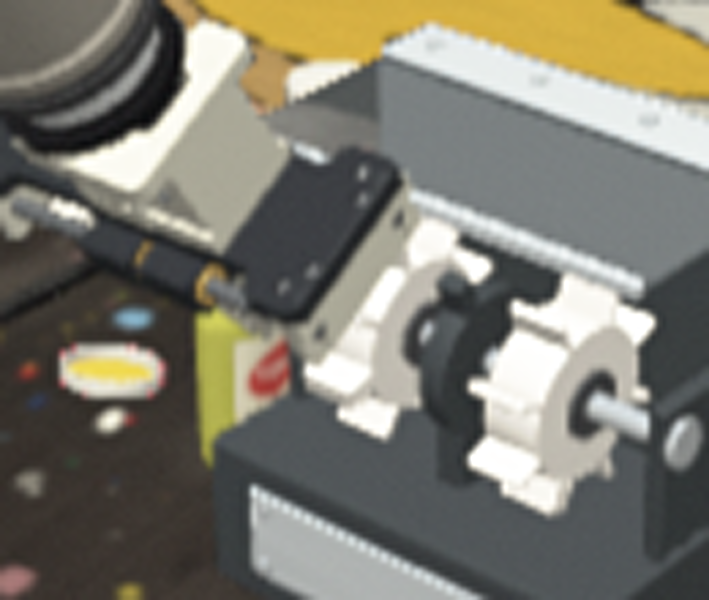

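The picture shows the gripper slanting under the lip to the tens wheel, clear of everything. Joint 5 is near its lower limit (0.34 against 0.28), so I'll fit a quick arm model to see what happens at the entry pose.

```bash
cat > kin.py <<'E'
from h import *
from scipy.optimize import least_squares
D=[([-0.146,0.3427,1.525,0,1.2754,-.146],[524.6,.1,226.0]),([-.146,.332,.727,0,2.082,-.146],[524.4,.1,529]),([-0.192,0.425,0.036,0.031,2.658,-0.163],[434.2,-1.7,685.2]),
([-0.239,0.292,0.037,0.07,2.657,-0.173],[371.7,-1.4,737.7]),([-0.196,-0.495,1.136,0.008,1.931,-0.18],[207.2,39.2,676.9]),([-.182,-.301,1.948,.001,.933,-1.619],[401.7,4,361.9]),([-0.02,-0.082,0.037,-0.153,2.657,-0.161],[148.1,50.9,834.1])]
def rot(ax,a): return R.from_rotvec(np.array(ax)*a).as_matrix()
def fk(q,v,s=1):
    r0,h,a2,a3,L,d,e=v
    B=rot([0,0,1],q[0]);A=rot([0,1,0],q[1]);E=A@rot([0,1,0],q[2]);W=E@rot([0,0,1],s*q[3])@rot([0,1,0],q[4])
    p=np.array([r0,d,h])+A@[0,0,a2]+E@[e,0,a3]+W@[0,0,L]
    return B@p,B@W
def fit(s):
    return least_squares(lambda v:np.concatenate([fk(q,v,s)[0]-p for q,p in D]),[0,300,350,350,250,76,0])
F={s:fit(s) for s in(1,-1)}
S=min(F,key=lambda s:F[s].cost);V=F[S].x
E
python3 - <<'E'
from kin import *
print(S,V.round(1),F[1].cost,F[-1].cost)
o=bot.get_obs();q=o['joint_positions'];p,W=fk(q,V,S);print(p,o['tool_pos'],W[:,2],T_tool(o)[:3,2])
lo=[-2.5,-.77,.04,-1,0,];hi=[2.5,2.02,2.7,4.14,2.66]
for tl in (33,30,27,24):
  for yw in (-11,0,10,-25):
    t=np.radians(tl);zz=rot([0,0,1],np.radians(yw))@[np.sin(t),0,-np.cos(t)]
    out=[]
    for y in (44,-44):
      for (x,z) in ((-53,134),(-38,158)):
        cc,r=C();P=cc+r@[x,y,z]
        s=least_squares(lambda k:np.r_[(fk(k,V,S)[0]-P)/100,(fk(k,V,S)[1][:,2]-zz)],q[:5],bounds=(lo,hi))
        out.append((s.x[[3,4]].round(2).tolist(),round(s.cost,4)))
    print(tl,yw,out)
E
```

```text
1 [1.000e-01 2.231e+02 5.061e+02 3.795e+02 3.181e+02 7.640e+01 4.650e+01] 0.10598165635598492 1169.2856686346
[535.61644652 -78.8069734  175.17675571] [535.57636364 -78.81575805 175.06505046] [ 0.52447031 -0.09509477 -0.84610158] [ 0.52447031 -0.09509477 -0.84610158]
33 -11 [([0.33, 0.22], np.float64(0.0)), ([0.23, 0.3], np.float64(0.0)), ([0.67, 0.3], np.float64(0.0)), ([0.52, 0.36], np.float64(0.0))]
33 0 [([0.74, 0.32], np.float64(0.0)), ([0.59, 0.38], np.float64(0.0)), ([0.83, 0.44], np.float64(0.0)), ([0.71, 0.49], np.float64(0.0))]
33 10 [([0.85, 0.45], np.float64(0.0)), ([0.73, 0.5], np.float64(0.0)), ([0.85, 0.57], np.float64(0.0)), ([0.76, 0.62], np.float64(0.0))]
33 -25 [([-0.5, 0.25], np.float64(0.0)), ([-0.39, 0.33], np.float64(0.0)), ([-0.02, 0.21], np.float64(0.0)), ([-0.03, 0.29], np.float64(0.0))]
30 -11 [([0.21, 0.3], np.float64(0.0)), ([0.16, 0.38], np.float64(0.0)), ([0.48, 0.36], np.float64(0.0)), ([0.38, 0.43], np.float64(0.0))]
30 0 [([0.54, 0.38], np.float64(0.0)), ([0.44, 0.45], np.float64(0.0)), ([0.66, 0.47], np.float64(0.0)), ([0.56, 0.53], np.float64(0.0))
[... 698 characters left out ...]

27 -25 [([-0.24, 0.41], np.float64(0.0)), ([-0.2, 0.49], np.float64(0.0)), ([-0.01, 0.39], np.float64(0.0)), ([-0.02, 0.47], np.float64(0.0))]
24 -11 [([0.1, 0.47], np.float64(0.0)), ([0.08, 0.55], np.float64(0.0)), ([0.26, 0.51], np.float64(0.0)), ([0.22, 0.58], np.float64(0.0))]
24 0 [([0.3, 0.51], np.float64(0.0)), ([0.26, 0.59], np.float64(0.0)), ([0.4, 0.58], np.float64(0.0)), ([0.35, 0.65], np.float64(0.0))]
24 10 [([0.42, 0.58], np.float64(0.0)), ([0.37, 0.65], np.float64(0.0)), ([0.48, 0.66], np.float64(0.0)), ([0.43, 0.72], np.float64(0.0))]
24 -25 [([-0.17, 0.49], np.float64(0.0)), ([-0.15, 0.57], np.float64(0.0)), ([-0.0, 0.48], np.float64(0.0)), ([-0.01, 0.56], np.float64(0.0))]
```

Request:
apply_moves(
  motion="-0.003 0 0.015 0; 0 0 0.012 0; 0 0 0.008 0; 0 0 0.006 0; 0 0 0 0",
)

```text
time: 9.05
tool_pos: [561.5, -84.6, 146.5]
tcp_rot: [-3.118, 0.558, 3.009]
contact_force: [0.2, 0.2, -0.3]
grip_width: 0.6
finger_force: 0.0
```

Run:
```python
from h import *
o=bot.get_obs();print(where(o),nu(o,-45,-28,44).round(1),o['joint_positions'].round(3),o['contact_force'],np.degrees(np.arccos(-Rc(o)[2,2])))
```

```text
(np.float64(-40.7), np.float64(-39.0), np.float64(42.2)) [ 4.3  2.  11. ] [-0.331  0.29   2.027  0.295  0.283 -2.023] [ 0.20698331  0.21448283 -0.31381346] 32.00948902131422
```

Request:
apply_moves(
  motion="0.004 0 0.006 0; 0 0 0.006 0; 0 0 0.006 0; 0 0 0 0",
)

```text
time: 9.55
tool_pos: [569.2, -87.4, 136.3]
tcp_rot: [-3.123, 0.547, 3.009]
contact_force: [0.2, -0.5, 0.1]
grip_width: 0.5
finger_force: 0.0
```

Run:
```python
from h import *
o=bot.get_obs();print(where(o),nu(o,-45,-28,44).round(1),o['joint_positions'].round(3),o['contact_force'],np.degrees(np.arccos(-Rc(o)[2,2])))
```

```text
(np.float64(-39.6), np.float64(-25.7), np.float64(40.5)) [ 5.4  3.5 -2.4] [-0.333  0.322  2.009  0.309  0.283 -2.04 ] [ 0.16768174 -0.52949253  0.13693256] 31.339740034281412
```

Request:
apply_moves(
  motion="-0.003 0.0006 -0.003 0; -0.003 0.0006 -0.003 0; -0.0035 0.0006 -0.0025 0; -0.0035 0.0006 -0.0025 0; 0 0 0 0",
)

```text
time: 10.18
tool_pos: [576.5, -85.9, 154.7]
tcp_rot: [-3.121, 0.552, 3.01]
contact_force: [-0.8, -0.3, -0.2]
grip_width: 0.7
finger_force: 0.0
```

Run:
```python
from h import *
o=bot.get_obs();print(where(o),nu(o,-19.5,-40,44).round(1),o['joint_positions'].round(3),o['contact_force'],np.degrees(np.arccos(-Rc(o)[2,2])))
```

```text
(np.float64(-23.8), np.float64(-37.9), np.float64(43.1)) [-4.3  0.9 -2.2] [-0.324  0.3    1.974  0.25   0.33  -1.972] [-0.81370433 -0.32845262 -0.17272901] 31.651961933344282
```

Run:
```python
from h import *
cc,r=C();ims=[]
for n in('scene','side'):
    c=cap(n)
    px=proj(c,np.array([[-40,10,150]])@r.T+cc)[0].astype(int)
    ims.append(cv2.resize(c['img'][px[1]-40:px[1]+40,px[0]-27:px[0]+26],(397,600),interpolation=cv2.INTER_CUBIC))
cv2.imwrite('pics/s3.png',np.hstack(ims))
c=cap('wrist');ridges(c)
```

```text
tens_wheel [(-42, 48), (-39, 45), (-6, 50), (-3, 50), (0, 50), (3, 50), (6, 50), (9, 48), (15, 53), (18, 55), (21, 55), (75, 34), (81, 34), (87, 41), (90, 42)]
units_wheel [(-60, 46), (-27, 50), (-24, 50), (-21, 47), (-18, 36), (-15, 36), (-12, 36), (-9, 36), (-6, 36), (-3, 36), (0, 36), (3, 36), (6, 36), (9, 36), (12, 36), (18, 50), (21, 50), (24, 45), (27, 35), (30, 35), (33, 35), (36, 35), (60, 45), (63, 48), (66, 49), (69, 48), (75, 35), (78, 35), (81, 34), (84, 34), (87, 35), (90, 34), (93, 34), (96, 34), (99, 34), (102, 34), (105, 38), (108, 40), (111, 40)]
```

View pics/s3.png

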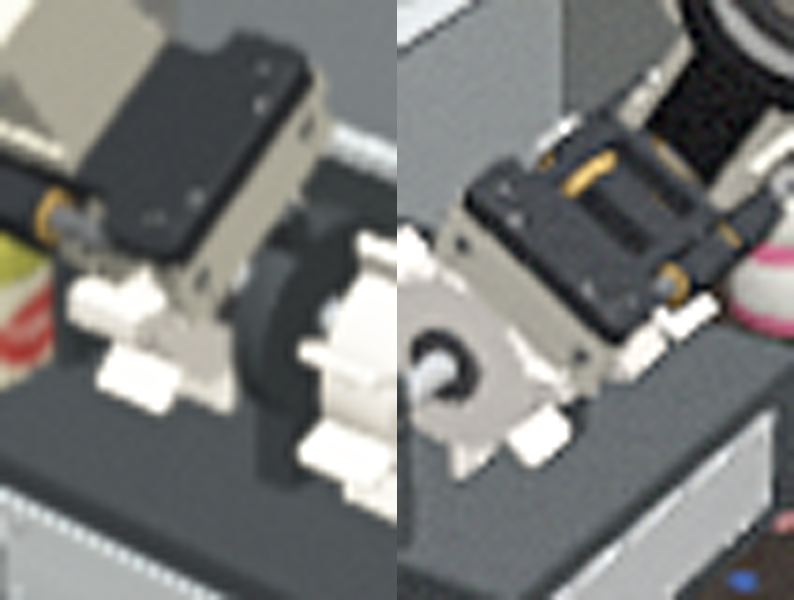

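The tens wheel has turned about 20°: its broad ridge is now near +2°, at the half-way point. I'll push slightly further.

Request:
apply_moves(
  motion="-0.003 0.0006 -0.002 0; -0.003 0.0003 -0.002 0; 0 0 0 0",
)

```text
time: 10.7
tool_pos: [578.3, -85.0, 159.8]
tcp_rot: [-3.122, 0.548, 3.009]
contact_force: [0.2, 0.6, 0.0]
grip_width: 0.2
finger_force: 0.0
```

Run:
```python
from h import *
o=bot.get_obs();print(where(o),o['contact_force'])
c=cap('wrist');ridges(c)
```

```text
(np.float64(-19.9), np.float64(-41.2), np.float64(44.2)) [0.23040198 0.62651812 0.01074774]
tens_wheel [(-39, 49), (-36, 47), (-33, 37), (-30, 36), (-27, 36), (0, 50), (3, 50), (6, 50), (9, 50), (12, 48), (15, 39), (21, 52), (24, 55), (27, 55), (90, 39), (93, 46)]
units_wheel [(-60, 44), (-27, 50), (-24, 50), (-21, 47), (-18, 36), (-15, 36), (-12, 36), (-9, 36), (-6, 36), (-3, 36), (0, 36), (3, 36), (6, 36), (9, 36), (12, 36), (18, 49), (21, 50), (24, 45), (27, 36), (30, 35), (33, 35), (36, 35), (39, 35), (42, 35), (45, 35), (48, 35), (63, 49), (66, 49), (69, 48), (84, 34), (87, 34), (90, 35), (93, 34), (96, 34), (99, 34), (102, 34), (105, 39), (108, 44), (111, 45)]
```

Request:
apply_moves(
  motion="-0.003 0 -0.002 0; -0.002 0 -0.002 0; 0 0 0 0",
)

```text
time: 11.12
tool_pos: [580.4, -85.2, 165.7]
tcp_rot: [-3.122, 0.548, 3.009]
contact_force: [-0.6, -0.1, 0.2]
grip_width: 0.6
finger_force: 0.0
```

Run:
```python
from h import *
o=bot.get_obs();print(where(o),o['contact_force'])
c=cap('wrist');ridges(c)
```

```text
(np.float64(-15.1), np.float64(-45.2), np.float64(44.3)) [-0.57528481 -0.11146251  0.21504591]
tens_wheel [(-36, 50), (-33, 50), (-30, 46), (-27, 36), (-24, 36), (-21, 36), (-18, 36), (-15, 36), (3, 49), (6, 50), (9, 50), (12, 50), (15, 50), (18, 48), (21, 38), (24, 35), (27, 53), (30, 55), (99, 46), (102, 48)]
units_wheel [(-60, 45), (-24, 50), (-21, 47), (-18, 36), (-15, 36), (-12, 36), (-9, 36), (-6, 36), (-3, 36), (0, 36), (3, 36), (6, 36), (9, 36), (12, 36), (18, 50), (21, 49), (24, 44), (27, 36), (30, 35), (33, 35), (36, 35), (39, 35), (42, 35), (45, 35), (48, 35), (51, 35), (54, 35), (57, 35), (105, 41), (108, 46), (111, 48)]
```

The wheel is now past half way and only following the finger, so I'll retract along the tool axis and let it click.

Request:
apply_moves(
  motion="0 0 -0.012 0; 0 0 -0.02 0; 0.012 0 -0.01 0; 0.015 0 0 0; 0 0 0 0",
)

```text
time: 11.8
tool_pos: [534.0, -77.9, 186.3]
tcp_rot: [-3.123, 0.545, 3.009]
contact_force: [0.2, -0.3, -0.2]
grip_width: 0.2
finger_force: 0.0
```

Run:
```python
from h import *
o=bot.get_obs();print(where(o),o['contact_force'],o['joint_positions'].round(3))
c=cap('wrist');ridges(c);print(nu(o,-45,-75,44).round(1))
```

```text
(np.float64(-44.7), np.float64(-87.2), np.float64(44.9)) [ 0.24201467 -0.29296782 -0.15055458] [-0.34   0.177  2.03   0.227  0.405 -1.957]
tens_wheel [(-33, 50), (-30, 47), (-27, 37), (-24, 36), (-21, 36), (-18, 36), (-15, 36), (-12, 36), (-9, 36), (6, 50), (9, 50), (12, 50), (15, 50), (99, 46), (102, 46)]
units_wheel [(-60, 46), (-27, 50), (-24, 50), (-21, 47), (-18, 36), (-15, 36), (-12, 36), (-9, 36), (-6, 36), (-3, 36), (0, 36), (3, 36), (6, 36), (9, 36), (12, 36), (18, 50), (21, 50), (24, 44), (27, 36), (30, 35), (33, 35), (36, 35), (39, 35), (42, 35), (45, 35), (105, 38), (108, 46), (111, 46)]
[ 0.3 -0.8 12.2]
```

Request:
apply_moves(
  motion="0 0 0 0; 0 0 0 0; 0 0 0 0; 0 0 0 0; 0 0 -0.03 0",
)

```text
time: 12.48
tool_pos: [519.6, -75.6, 211.1]
tcp_rot: [-3.124, 0.543, 3.009]
contact_force: [-0.7, 0.5, 0.1]
grip_width: 0.6
finger_force: 0.0
```

Run:
```python
from h import *
c=cap('wrist');ridges(c);cc,r=C()
px=proj(c,np.array([[-40,0,150]])@r.T+cc)[0].astype(int);print(px)
cv2.imwrite('pics/w4.png',cv2.resize(c['img'][px[1]-75:px[1]+75,px[0]-100:px[0]+100],(800,600),interpolation=cv2.INTER_CUBIC))
```

```text
tens_wheel [(-33, 50), (-30, 47), (-27, 40), (-24, 36), (-21, 36), (-18, 35), (-15, 35), (-12, 36), (6, 50), (9, 50), (12, 50), (15, 50), (18, 49), (21, 40), (24, 36)]
units_wheel [(-60, 45), (-27, 50), (-24, 50), (-21, 47), (-18, 36), (-15, 36), (-12, 36), (-9, 36), (-6, 36), (-3, 36), (0, 36), (3, 35), (6, 36), (9, 36), (12, 36), (18, 49), (21, 50), (24, 47), (27, 36), (30, 35), (33, 35), (36, 35), (39, 35), (42, 35), (45, 35), (48, 35), (51, 34), (54, 35), (57, 35), (60, 36)]
[223 238]
```

View pics/w4.png

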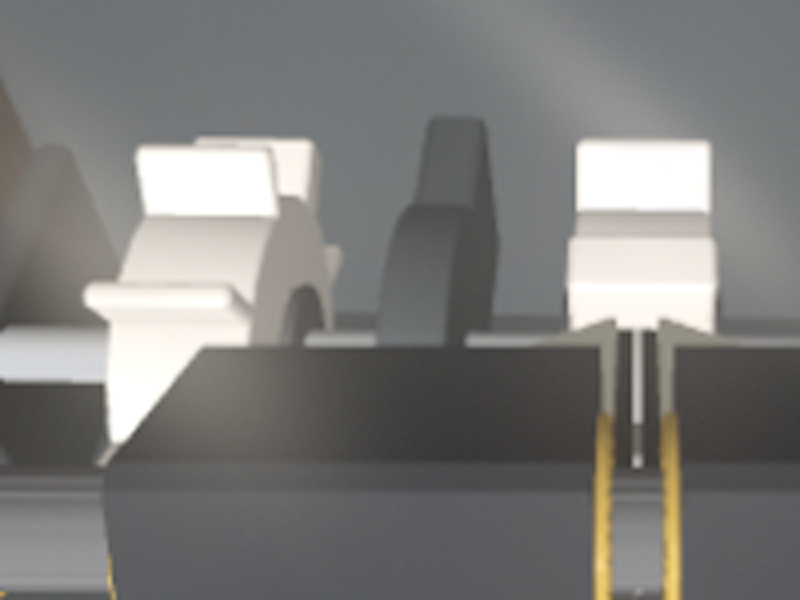

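The broad tens ridge sits at about 14°, just short of the 22.5° click, so one more push is needed, directly on the broad ridge. I'll enter beneath it, approaching from further in front.

Request:
apply_moves(
  motion="0.01 0 0.03 0; 0.007 0 0.03 0; 0 0 0.02 0; 0 0 0.012 0; 0 0 0 0",
)

```text
time: 13.15
tool_pos: [555.3, -84.0, 133.3]
tcp_rot: [-3.128, 0.536, 3.009]
contact_force: [1.2, 0.4, 0.0]
grip_width: 0.3
finger_force: 0.0
```

Run:
```python
from h import *
o=bot.get_obs();print(where(o),o['contact_force'],o['joint_positions'].round(3));print(nu(o,-53,-20,45).round(1))
```

```text
(np.float64(-53.7), np.float64(-29.8), np.float64(42.0)) [1.24518452 0.42031095 0.02826924] [-0.339  0.307  2.038  0.332  0.283 -2.068]
[-0.7  3.1  9.8]
```

Request:
apply_moves(
  motion="0.002 0.001 0.006 0; 0.002 0.001 0.006 0; 0 0 0 0; -0.004 0.001 -0.001 0; -0.004 0.001 -0.002 0; -0.004 0 -0.002 0; 0 0 0 0",
)

```text
time: 14.02
tool_pos: [565.0, -82.0, 134.9]
tcp_rot: [-3.133, 0.52, 3.009]
contact_force: [-5.2, -3.0, -6.4]
grip_width: 0.9
finger_force: 3.5
```

Run:
```python
from h import *
o=bot.get_obs();print(where(o),o['contact_force'],o['joint_positions'].round(3),np.degrees(np.arccos(-Rc(o)[2,2])));print(nu(o,-20,-40,45).round(1))
c=cap('wrist');ridges(c)
```

```text
(np.float64(-45.3), np.float64(-25.8), np.float64(45.3)) [-5.19571134 -2.97332227 -6.40195017] [-0.328  0.32   2.     0.283  0.32  -2.01 ] 29.817519636595108
[-25.3  -0.6 -14.2]
tens_wheel [(-24, 50), (-21, 50), (27, 49), (30, 41), (33, 35), (36, 35), (39, 35), (42, 35), (45, 35), (48, 35)]
units_wheel [(-60, 46), (-57, 40), (-54, 37), (-48, 36), (-27, 50), (-24, 50), (-21, 47), (-18, 36), (-15, 36), (-12, 36), (-9, 36), (-6, 36), (-3, 36), (0, 37), (27, 36), (30, 35), (33, 35), (36, 35), (39, 35), (42, 35), (45, 35), (48, 35), (51, 35)]
```

Request:
apply_moves(
  motion="-0.004 0 -0.002 0; -0.004 0 -0.002 0; -0.004 0 -0.0025 0; -0.004 0 -0.0025 0; -0.004 0 -0.003 0; -0.003 0 -0.002 0; 0 0 0 0",
)

```text
time: 14.95
tool_pos: [581.0, -84.4, 161.9]
tcp_rot: [-3.131, 0.53, 3.009]
contact_force: [0.2, 0.1, -0.3]
grip_width: 0.3
finger_force: 0.0
```

Run:
```python
from h import *
o=bot.get_obs();print(where(o),o['contact_force'],np.degrees(np.arccos(-Rc(o)[2,2])));print(nu(o,-8,-46,45).round(1))
c=cap('wrist');ridges(c)
```

```text
(np.float64(-17.4), np.float64(-41.3), np.float64(45.1)) [ 0.24929661  0.09148938 -0.25163511] 30.348156938707262
[-9.4 -0.2 -4.7]
tens_wheel [(-27, 50), (-24, 49), (-21, 46), (-18, 36), (-15, 36), (-12, 35), (-9, 35), (-6, 36), (-3, 36), (0, 36), (3, 36), (6, 35), (9, 35), (18, 49), (21, 49), (24, 49), (27, 55), (30, 55), (69, 49), (108, 46), (111, 43)]
units_wheel [(-60, 45), (-24, 50), (-21, 47), (-18, 36), (-15, 36), (-12, 36), (-9, 36), (-6, 36), (-3, 36), (0, 36), (3, 36), (6, 36), (9, 36), (12, 36), (18, 50), (21, 50), (24, 44), (27, 35), (30, 35), (33, 35), (36, 35), (39, 35), (42, 35), (45, 35), (48, 35), (51, 35), (66, 49), (69, 48), (93, 34), (96, 34), (99, 34), (102, 34), (105, 39), (108, 45), (111, 47)]
```

The tens wheel snapped home: its ridges now match the detent positions. I'll retract cleanly and verify.

Request:
apply_moves(
  motion="-0.002 0 -0.008 0; 0 0 -0.02 0; 0 0 -0.03 0; 0.005 -0.01 -0.05 0; 0 -0.03 -0.05 0; 0 0 0 0",
)

```text
time: 15.75
tool_pos: [493.4, -113.2, 300.7]
tcp_rot: [-3.128, 0.534, 3.008]
contact_force: [-0.4, -0.2, 0.1]
grip_width: 0.4
finger_force: 0.0
```

Run:
```python
from h import *
o=bot.get_obs();print(where(o),o['contact_force'],o['joint_positions'].round(2))
c=cap('wrist');ridges(c)
print(nu(o,-62,-60,-44).round(1))
cc,r=C();px=proj(c,np.array([[-30,0,160]])@r.T+cc)[0].astype(int);print(px)
cv2.imwrite('pics/w5.png',cv2.resize(c['img'][px[1]-75:px[1]+75,px[0]-100:px[0]+100],(800,600),interpolation=cv2.INTER_CUBIC))
```

```text
(np.float64(-17.6), np.float64(-203.0), np.float64(4.3)) [-0.42446676 -0.23860861  0.12615306] [-0.48 -0.03  1.89  0.23  0.78 -2.04]
tens_wheel [(-24, 49), (-21, 47), (-18, 36), (-15, 35), (-12, 35), (-9, 35), (-6, 35), (-3, 35), (0, 36), (3, 35), (6, 36), (18, 49), (21, 49), (24, 46), (27, 35), (30, 35), (33, 35), (36, 35), (39, 35), (42, 35), (45, 35), (48, 35), (51, 35), (54, 35), (57, 43), (60, 49), (63, 49), (66, 49), (69, 49), (72, 49), (90, 35), (93, 35), (96, 35), (99, 35), (102, 35), (105, 35), (108, 41), (111, 41)]
units_wheel [(-60, 46), (-24, 50), (-21, 46), (-18, 38), (-15, 35), (-12, 36), (-9, 36), (-6, 36), (-3, 36), (0, 35), (3, 35), (6, 36), (18, 49), (21, 49), (24, 47), (27, 35), (30, 35), (33, 35), (36, 35), (39, 35), (42, 35), (45, 35), (48, 35), (51, 35), (54, 35), (57, 35), (60, 35), (63, 48), (66, 50), (69, 48), (81, 35), (84, 35), (87, 35), (90, 35), (93, 35), (96, 35), (99, 35), (102, 35), (105, 37), (108, 41), (111, 42)]
[ 44.7 -46.6 143.4]
[279 196]
```

View pics/w5.png

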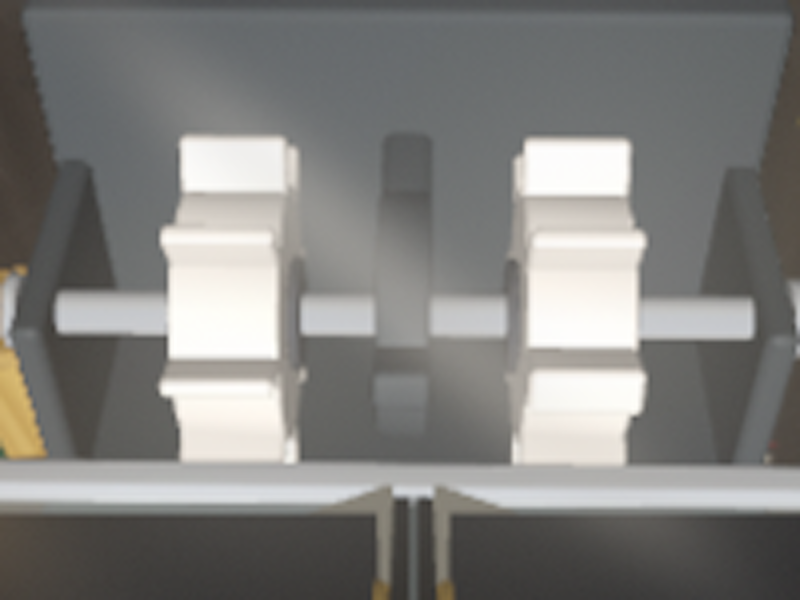

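Tens is at zero, with its broad ridge in line with the index bar. Now the units wheel.

Request:
apply_moves(
  motion="0.01 -0.012 0.036 0; 0.01 -0.012 0.036 0; 0.01 -0.012 0.036 0; 0.008 -0.012 0.035 0; 0 0 0.02 0; 0 0 0 0",
)

```text
time: 16.55
tool_pos: [534.4, -165.9, 133.6]
tcp_rot: [-3.134, 0.521, 3.008]
contact_force: [-1.2, 0.8, -0.3]
grip_width: 0.7
finger_force: 0.0
```

Run:
```python
from h import *
o=bot.get_obs();print(where(o),o['contact_force'],o['joint_positions'].round(3));print(nu(o,-46,-24,-44).round(1))
```

```text
(np.float64(-61.9), np.float64(-34.0), np.float64(-42.0)) [-1.18472242  0.82198364 -0.33817792] [-0.551  0.309  2.024  0.561  0.376 -2.467]
[-15.9  -2.   10. ]
```

Request:
apply_moves(
  motion="-0.006 -0.001 0.006 0; -0.006 -0.001 0.004 0; -0.004 0 -0.001 0; -0.004 0 -0.002 0; -0.004 0 -0.002 0; -0.004 0 -0.002 0; -0.004 0 -0.002 0; 0 0 0 0",
)

```text
time: 17.55
tool_pos: [562.9, -173.0, 152.0]
tcp_rot: [-3.131, 0.527, 3.009]
contact_force: [0.2, -0.4, -0.8]
grip_width: 0.7
finger_force: 0.0
```

Request:
apply_moves(
  motion="-0.004 0 -0.0025 0; -0.004 0 -0.0025 0; -0.004 0 -0.003 0; -0.004 0 -0.003 0; -0.002 0 -0.001 0; 0 0 0 0",
)

```text
time: 18.3
tool_pos: [572.4, -173.8, 171.2]
tcp_rot: [-3.132, 0.527, 3.009]
contact_force: [-1.0, 0.4, 0.6]
grip_width: 0.4
finger_force: 0.0
```

Run:
```python
from h import *
o=bot.get_obs();print(where(o),o['contact_force'],o['joint_positions'].round(3))
c=cap('wrist');ridges(c)
```

```text
(np.float64(-9.3), np.float64(-47.3), np.float64(-44.6)) [-1.02451125  0.38956054  0.5562376 ] [-0.521  0.307  1.888  0.4    0.483 -2.269]
tens_wheel [(-27, 50), (-24, 49), (-21, 46), (-18, 36), (-15, 36), (-12, 36), (-9, 35), (-6, 36), (-3, 36), (0, 36), (3, 35), (6, 35), (9, 35), (12, 35), (18, 49), (21, 49), (24, 46), (27, 35), (30, 35), (33, 35), (36, 35), (39, 35), (42, 35), (45, 35), (48, 35), (51, 35), (54, 35), (57, 43), (105, 45), (108, 46), (111, 48)]
units_wheel [(-30, 50), (-27, 50), (-24, 50), (-21, 50), (-18, 48), (-15, 41), (-12, 36), (-9, 36), (-6, 36), (-3, 35), (0, 36), (3, 36), (6, 36), (9, 36), (18, 49), (21, 49), (24, 46), (27, 35), (30, 35), (33, 35), (36, 54), (39, 55), (108, 47)]
```

One click done: the broad units ridge is now at −22.5°. Next is the second click.

Request:
apply_moves(
  motion="0 0 -0.03 0; 0.024 0 0 0; 0.026 0 0.02 0; 0 0 0.02 0; 0 0 0.012 0; 0 0 0 0",
)

```text
time: 19.1
tool_pos: [540.4, -169.6, 126.2]
tcp_rot: [-3.133, 0.525, 3.009]
contact_force: [-0.0, -0.2, 0.0]
grip_width: 0.6
finger_force: 0.0
```

Run:
```python
from h import *
o=bot.get_obs();print(where(o),o['contact_force'],o['joint_positions'].round(3));print(nu(o,-50,-25,-44).round(1))
c=cap('wrist');ridges(c)
```

```text
(np.float64(-59.9), np.float64(-24.5), np.float64(-44.9)) [-0.01897723 -0.15207855  0.01198424] [-0.551  0.332  2.018  0.593  0.358 -2.5  ]
[-9.9  0.9 -0.5]
tens_wheel [(-27, 50), (-24, 50), (-21, 49), (0, 35), (3, 35), (6, 35), (9, 35), (12, 36), (15, 36), (18, 49), (21, 49), (24, 47), (27, 35), (30, 35), (33, 35), (105, 44), (108, 44), (111, 45)]
units_wheel [(9, 36), (12, 36), (18, 49), (21, 50), (24, 47), (27, 36)]
```

Request:
apply_moves(
  motion="-0.006 0 0 0; -0.005 0 0 0; -0.004 0 -0.001 0; -0.004 0 -0.001 0; -0.004 0 -0.002 0; -0.004 0 -0.002 0; -0.004 0 -0.003 0; 0 0 0 0",
)

```text
time: 20.15
tool_pos: [561.5, -172.7, 149.1]
tcp_rot: [-3.133, 0.524, 3.008]
contact_force: [0.1, -0.2, 0.5]
grip_width: 0.4
finger_force: 0.0
```

Request:
apply_moves(
  motion="-0.004 0 -0.0025 0; -0.004 0 -0.003 0; -0.004 0 -0.003 0; -0.004 0 -0.003 0; -0.003 0 -0.001 0; 0 0 0 0",
)

```text
time: 20.9
tool_pos: [572.8, -174.0, 170.9]
tcp_rot: [-3.131, 0.527, 3.009]
contact_force: [-0.3, 0.2, -0.7]
grip_width: 0.5
finger_force: 0.0
```

Run:
```python
from h import *
o=bot.get_obs();print(where(o),o['contact_force'],o['joint_positions'].round(3))
c=cap('wrist');ridges(c)
```

```text
(np.float64(-9.1), np.float64(-46.9), np.float64(-44.6)) [-0.30273375  0.22543745 -0.70922429] [-0.521  0.307  1.887  0.401  0.482 -2.269]
tens_wheel [(-24, 49), (-21, 46), (-18, 36), (-15, 36), (-12, 35), (-9, 35), (-6, 36), (-3, 36), (0, 36), (3, 35), (6, 35), (9, 35), (12, 35), (18, 49), (21, 49), (24, 46), (27, 35), (30, 35), (33, 35), (36, 35), (39, 35), (42, 35), (45, 35), (48, 35), (51, 35), (54, 36), (57, 43), (105, 45), (108, 46), (111, 48)]
units_wheel [(-27, 50), (-24, 50), (-21, 46), (-18, 36), (-15, 36), (-12, 36), (-9, 36), (-6, 36), (-3, 36), (0, 36), (3, 36), (12, 48), (15, 50), (18, 50), (21, 50), (24, 50), (27, 49), (30, 38), (33, 35), (36, 54), (39, 55), (108, 47)]
```

The second click is done (broad at about 22°). Now the third and last.

Request:
apply_moves(
  motion="0 0 -0.03 0; 0.024 0 0 0; 0.026 0 0.02 0; 0 0 0.02 0; 0 0 0.012 0; 0 0 0 0",
)

```text
time: 21.7
tool_pos: [540.7, -169.7, 125.8]
tcp_rot: [-3.132, 0.525, 3.009]
contact_force: [0.2, -0.1, 0.2]
grip_width: 0.2
finger_force: 0.0
```

Run:
```python
from h import *
o=bot.get_obs();print(where(o),o['contact_force'],nu(o,-50,-25,-44).round(1))
c=cap('wrist');ridges(c)
```

```text
(np.float64(-59.8), np.float64(-24.0), np.float64(-44.9)) [ 0.21922106 -0.14882851  0.23288672] [-9.8  0.8 -1. ]
tens_wheel [(-27, 50), (-24, 50), (-21, 48), (0, 35), (3, 36), (6, 36), (9, 36), (12, 35), (15, 36), (18, 49), (21, 49), (24, 47), (27, 35), (30, 35), (69, 49), (72, 48), (105, 44), (108, 44), (111, 44)]
units_wheel [(15, 50), (18, 50), (21, 49), (24, 50)]
```

Request:
apply_moves(
  motion="-0.006 0 0 0; -0.005 0 0 0; -0.004 0 -0.001 0; -0.004 0 -0.001 0; -0.004 0 -0.002 0; -0.004 0 -0.002 0; -0.004 0 -0.003 0; 0 0 0 0",
)

```text
time: 22.75
tool_pos: [562.8, -173.1, 150.1]
tcp_rot: [-3.131, 0.527, 3.008]
contact_force: [0.2, 0.1, 0.9]
grip_width: 0.6
finger_force: 0.0
```

Request:
apply_moves(
  motion="-0.004 0 -0.0025 0; -0.004 0 -0.003 0; -0.004 0 -0.003 0; -0.004 0 -0.003 0; -0.002 0 -0.001 0; 0 0 0 0",
)

```text
time: 23.5
tool_pos: [571.6, -173.6, 169.3]
tcp_rot: [-3.132, 0.526, 3.009]
contact_force: [-2.4, 0.3, -1.0]
grip_width: 0.3
finger_force: 0.9
```

Request:
apply_moves(
  motion="0 0 -0.02 0; 0 0 -0.03 0; 0 0.01 -0.05 0; 0 0.03 -0.05 0; 0 0 0 0; 0 0 0 0",
)

```text
time: 24.25
tool_pos: [502.9, -122.7, 298.7]
tcp_rot: [-3.132, 0.527, 3.009]
contact_force: [-0.2, -0.0, -0.8]
grip_width: 0.6
finger_force: 0.0
```

Run:
```python
from h import *
o=bot.get_obs();print(where(o),o['contact_force'])
c=cap('wrist');ridges(c)
cc,r=C();px=proj(c,np.array([[-30,0,160]])@r.T+cc)[0].astype(int);print(px)
cv2.imwrite('pics/w6.png',cv2.resize(c['img'][px[1]-75:px[1]+75,px[0]-100:px[0]+100],(800,600),interpolation=cv2.INTER_CUBIC))
```

```text
(np.float64(-11.0), np.float64(-195.8), np.float64(-3.7)) [-0.18522565 -0.01439919 -0.75247953]
tens_wheel [(-24, 49), (-21, 46), (-18, 38), (-15, 35), (-12, 35), (-9, 35), (-6, 35), (-3, 35), (0, 35), (3, 36), (18, 49), (21, 49), (24, 46), (27, 36), (30, 35), (33, 35), (36, 35), (39, 35), (42, 35), (45, 35), (48, 35), (51, 35), (54, 35), (57, 42), (60, 49), (63, 49), (66, 49), (69, 49), (72, 49), (87, 35), (90, 35), (93, 35), (96, 35), (99, 35), (102, 35), (105, 36), (108, 39), (111, 38)]
units_wheel [(-27, 50), (-24, 50), (-21, 46), (-18, 36), (-15, 35), (-12, 35), (-9, 35), (-6, 35), (-3, 36), (0, 36), (3, 36), (18, 49), (21, 49), (24, 47), (27, 35), (30, 36), (33, 36), (36, 35), (39, 35), (42, 35), (45, 35), (48, 36), (51, 35), (54, 35), (57, 44), (60, 49), (63, 49), (66, 49), (69, 49), (72, 49), (87, 35), (90, 35), (93, 35), (96, 35), (99, 35), (102, 35), (105, 37), (108, 39), (111, 38)]
[286 190]
```

View pics/w6.png

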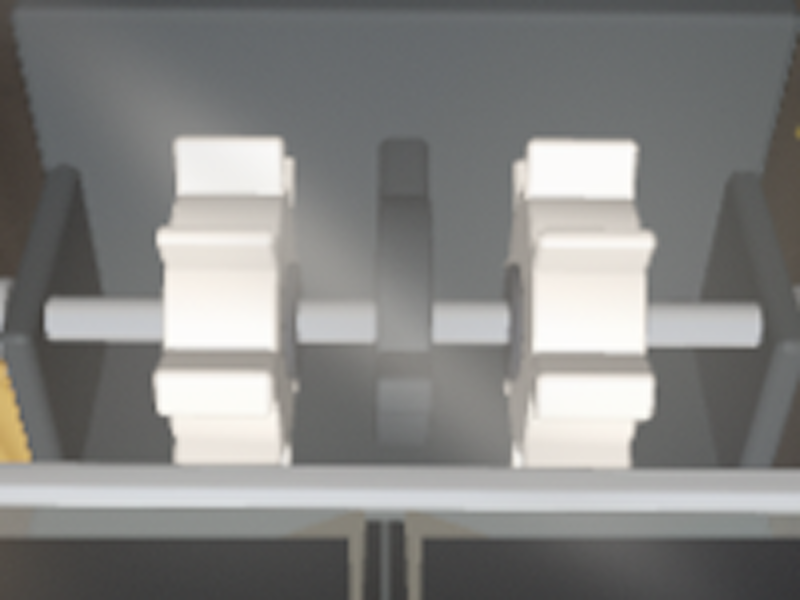

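Both broad ridges (rows 370–415) line up with the index bar (rows 375–440), and the tool is well clear of the counter. Handing in.

```bash
python3 -c "
from plant import bot
print(bot.close_job())"
```

```text
the job is handed in; nothing more can be done
None
```

The job is handed in: both thumbwheels are clicked home at zero with their broad ridges in line with the index bar, contact readings stayed around 9 N or less, and the arm kept clear of the bottle, jar and cup.

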